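# Pick the tan creasing block from the bin and lock it on the clamping bed

### The arm

A 6-joint arm with a two-finger parallel gripper is mounted at the origin on the work surface. World frame = base frame: x ahead of the robot, y to its left, z up, the work surface at z = 0. Lengths are in m, angles in rad, forces in N, time in s.
With the tool pointing down it reaches from about 0.3 to 0.775 m from the base axis. Payload 14.6 kg.
Tool frame: the origin (TCP) lies midway between the tips of the shut fingers; the grasp point (between the pads) lies 19 mm behind it (tcp_to_grasp is the distance from the TCP to the grasp point, in m); z points along the fingers, y is the line along which they close (so a half turn about z gives the same grasp; the last joint's range is limited). The gripper opens to 94 mm and grips with 3 to 60 N. Pads are 16 mm wide; open, the fingers measure 119 mm over their backs; the gripper's body (75 mm by 177 mm) begins 78 mm behind the grasp point.
Start: joints at [1.233, 0.3, 1.521, -0, 1.321, -0.067], TCP at [0.147, 0.53, 0.205] pointing down, gripper open.
Joint ranges: [-3.03, 3.03], [-0.79, 2.21], [0.23, 2.52], [-1.04, 4.18], [0, 3.07], [-2.55, 2.55]. Speed limits (rad/s): [2.22, 2.22, 2.57, 3.14, 3.14, 3.14].

### API

Orientations are given as [roll, pitch, yaw] about the fixed x, y, z axes, in that order (R = Rz(yaw) Ry(pitch) Rx(roll)).
In Python, from station import * gives the robot as it stands.
- The arm moves only by the tool send_rows, never from a script. Its argument "motion" is a list of rows, each a list of 3 entries, a list of its own where there are three numbers: the shift along the tool's x, y, z in units of 0.03 m (1.0 is 0.03 m), then the turn, a rotation vector about the tool's x, y, z in units of 0.12 rad (1.0 is 0.12 rad), then the opening, from -1 (shut) to 1 (fully open). In form: [[[x, y, z], [rx, ry, rz], grip], ...]. A call has 1 to 12 rows; each row shifts and turns the commanded pose from where the row before left it, along the tool's axes as they then stand; what a row does not reach is not made up. A row lasts 1/10 s, in which the tool goes at most 50 mm and 8.59 degrees, less where a joint would pass 70% of its speed; a pose out of reach is approached as far as the arm can. A call with a number of a shift or a turn outside -1 to 1 is refused whole. A call with a gripper value outside its range is refused whole. The fingers move at their own pace and stop on an object; "squeeze" is the grip in N (left out, the last holds). Time passes only in rows, so rows that do not move let the fingers close. It gives the time, the measured TCP pose, the force, the opening and the grip force at its end, in the units of the state.
- get_obs(): the state, without advancing time (a new reading comes with each control period).
- camera(name): name is "scene" or "top" or "wrist"; returns a dict with "pixels" (420x560x3 uint8, red, green, blue), "depth" (420x560 float32, m along the optical axis (not along the pixel's ray), 0 where there is no reading), "fx", "fy", "cx", "cy" (pixels), "dist" ([k1, k2, p1, p2, k3] as OpenCV has them; the pictures are not rectified), "rvec" (rotation vector, rad) and "tvec" (3), from world to camera coordinates, as OpenCV has them. Camera axes: x right, y down, z forward; pixel columns grow to the right and rows downward; lengths in m; the calibration is good to about 2 mm. A picture is of the moment at which its call begins.
- hand_in(): hands the job in; it is judged then, once.
The state is a dict: "time_s": time; "qpos": joint angles; "joint_vel": joint speeds; "tau": joint torques, N m; "ee_pos": TCP position; "eef_rot": TCP orientation; "force": force on the tool from outside, world axes, zero at the start; "moment": the same for the moment, N m; "grip_width": finger opening in m; "grip_force": force on a finger pad.
Only numpy, scipy, OpenCV 4.12 (cv2) and the standard library are available. Lean on these libraries where they do the work, as an engineer would, in place of code of your own. Each camera call takes 0.05 s, during which the arm holds its last target. There are 200 camera calls.

### The job

Lift the tan creasing block, and no other, out of the brown bin and set it down, without dropping it, flat and squarely in the middle of the green pad of the steel bed, lengthwise along the pad, and let go. Then turn the three bar-handled clamps clockwise fully to their end stops to lock it down: first the red one, then the yellow, then the blue. Leave the other blocks in the bin and do not disturb anything else on the table.

Things in the scene. Friction and masses are not known exactly. Their poses are not given: they have to be found in the camera images.
- tan_block: Tan (yellow-orange) creasing block, 0.2 to 0.42 kg: flat base 110 (x) x 64 (y) x 18 high; upright grip rib along its middle 60 (x) x 22 (y), top 58 mm above the underside. Starts flat in any quarter of the bin, roughly lengthwise. Origin: centre of the underside; x lengthwise, z up. A half turn makes no difference.
- navy_block: Dark blue creasing block of the same shape and size as tan_block (a bystander; stays in the bin). Origin, axes as tan_block.
- brown_block: Dark brown creasing block of the same shape and size as tan_block (a bystander; stays in the bin). Origin, axes as tan_block.
- grey_block: Grey creasing block of the same shape and size as tan_block (a bystander; stays in the bin). Origin, axes as tan_block.
- bin: Fixed brown open bin, 290 (x) x 210 (y) x 65 mm high, walls and floor 5 mm. Holds the four blocks two by two. Origin: centre of the underside; x along its length, z up.
- bed: Fixed steel bed plate 240 (x) x 180 (y) x 12 mm thick. Origin: centre of the underside; z up. Green pad in its middle. Red and yellow clamps stand 79 mm either side of the centre along x (which is at which end varies), blue 62 mm from the centre towards -y, each on a round boss 28 mm across.
- pad (a point): Centre of the green pad on the bed's top face, 12 mm above the table. The pad is a flush painted rectangle 126 (x, along the bed) x 80 mm (y). Axes as the bed's.
- red_clamp (a joint): Turn of the red clamp, rad: 0 = fully open, 1.5 = end stop (locked); grows clockwise seen from above; it starts between 0 and 0.25. Friction about 0.12 N m, no spring: it stays where it is left.
- yellow_clamp (a joint): Turn of the yellow clamp, rad: 0 = fully open, 1.5 = end stop (locked); grows clockwise seen from above; it starts between 0 and 0.25. Friction about 0.12 N m, no spring: it stays where it is left.
- blue_clamp (a joint): Turn of the blue clamp, rad: 0 = fully open, 1.5 = end stop (locked); grows clockwise seen from above; it starts between 0 and 0.25. Friction about 0.12 N m, no spring: it stays where it is left.
- red_grip (a point): Grip point on the vertical axis of the red clamp (at one end of the pad), 64 mm above the table. Handle: red bar 46 long (point's x, turns with it) x 14 thick, from 20 mm below to 14 above this point. Under it, parallel, a double-ended steel toe 88 x 18 x 7, underside 34 mm above the table: along the block's edge when open, over its base with 4 mm to spare at the end stop.
- yellow_grip (a point): Grip point on the vertical axis of the yellow clamp (at the other end of the pad), 64 mm above the table. Handle: yellow bar 46 long (point's x, turns with it) x 14 thick, from 20 mm below to 14 above this point. Under it, parallel, a double-ended steel toe 88 x 18 x 7, underside 34 mm above the table: along the block's edge when open, over its base with 4 mm to spare at the end stop.
- blue_grip (a point): Grip point on the vertical axis of the blue clamp (beside the pad's long side), 64 mm above the table. Handle: blue bar 46 long (point's x, turns with it) x 14 thick, from 20 mm below to 14 above this point. Under it, parallel, a double-ended steel toe 88 x 18 x 7, underside 34 mm above the table: along the block's edge when open, over its base with 4 mm to spare at the end stop.
- thread_cone: Dark blue thread cone, 68 across the foot, 165 high, standing between bin and bed towards the far side (bystander). Origin: centre of the underside.
- glue_jar: Amber glass jar, 64 across, 90 high, standing between bin and bed on the robot's side (bystander). Origin: centre of the underside.
- hammer: Hammer about 270 long lying between robot and bin (bystander). Origin: near its middle, underside.
- dye_bottle: Blue bottle with yellow cap, 60 across, 160 high, beyond the bed (bystander). Origin: centre of the underside.
- brush: Brush lying between robot and bed (bystander). Origin: near its middle, underside.
Mind the look-alikes: they are no part of the job. Of the things that look like the tan_block, the larger one is meant.

How it is judged:
By the outcome, as a careful person would: the job done as asked, in the order asked, and still so for the second after the job is handed in, with the robot touching nothing.
It also fails if it takes over 72 s, if anything falls off the work surface, if the arm or the gripper's body presses on something with over 40 N, if the wrist force passes 120 N, or if a joint passes its speed limit or range.

## Working session

There is one attempt and no reset: what is moved stays moved. The work goes in short steps, Python scripts to look and compute and a tool call to move; the robot and the scene stay as the last step left them, time stands still between calls to the robot, and variables do not carry over. Pictures are saved under pics/ and viewed, at most 10 in all, crops included, and the job is handed in when it is done.

Besides the shell and the picture viewer there is one more tool, called after "Call:" as name(argument=value, ...), one argument or row to a line, values as JSON. send_rows: Moves the arm, as the interface text tells. Its arguments: {"type":"object","properties":{"motion":{"type":"array"},"squeeze":{"type":"number"}},"required":["motion"]}

```bash
mkdir -p pics; ls
python3 - <<'E'
from station import *
import cv2,numpy as np
o=get_obs(); print({k:np.round(v,3) for k,v in o.items()})
a=camera("top"); b=camera("scene")
np.savez("v0.npz",**{f"t_{k}":v for k,v in a.items()},**{f"s_{k}":v for k,v in b.items()})
for n,c in(("top",a),("scene",b)):
    cv2.imwrite(f"pics/{n}0.png",c["pixels"][:,:,::-1]); print(n,c["fx"],c["cx"],c["cy"],c["dist"],c["rvec"],c["tvec"])
E
```

```text
pics
{'time_s': np.float64(0.0), 'qpos': array([ 1.233,  0.3  ,  1.522, -0.   ,  1.321, -0.067]), 'joint_vel': array([-0.001,  0.001, -0.001, -0.   ,  0.001,  0.   ]), 'tau': array([ 3.0000e-03, -5.3181e+01, -3.5273e+01,  7.1000e-02,  2.4000e-02,
       -0.0000e+00]), 'ee_pos': array([0.147, 0.53 , 0.205]), 'eef_rot': array([-3.14 , -0.   ,  2.871]), 'force': array([ 0.509,  0.296, -0.193]), 'moment': array([ 0.038, -0.009, -0.021]), 'grip_force': np.float64(0.0), 'grip_width': np.float64(0.094)}
top 393.5397221862166 278.9375219903613 210.56119910934373 [-0.09761025  0.          0.          0.          0.        ] [ 2.15704675 -2.13344749  0.16732974] [0.03557027 0.52785547 1.12959813]
scene 392.48866365990204 276.45736757015953 208.69334114534408 [-0.07906844  0.          0.          0.          0.        ] [ 1.99684199  1.84166793 -0.48510809] [-0.0778812  -0.40895272  1.32510208]
```

View pics/top0.png

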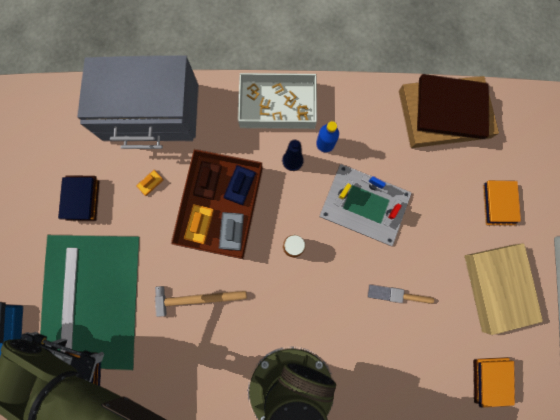

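View pics/scene0.png

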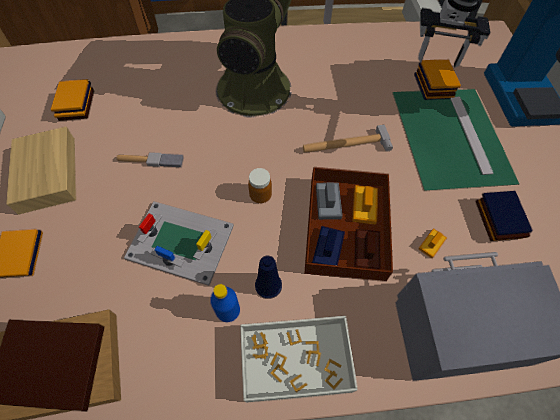

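The top view shows the bin at about (217,205) with the tan block at (199,225). The bed is at (367,205), with yellow at (345,190), red at (395,211) and blue at (377,182). The small tan look-alike at (150,183) is outside the bin. The scene view agrees.

```bash
cat > h.py <<'E'
import numpy as np, cv2
from scipy.spatial.transform import Rotation as Rn
def cast(c,uv,z):
    "pixels (N,2) -> world points on plane z"
    K=np.array([[c["fx"],0,c["cx"]],[0,c["fy"],c["cy"]],[0,0,1]])
    n=cv2.undistortPoints(np.asarray(uv,float).reshape(-1,1,2),K,np.asarray(c["dist"],float)).reshape(-1,2)
    R=cv2.Rodrigues(np.asarray(c["rvec"],float))[0]; o=-R.T@np.asarray(c["tvec"],float).ravel()
    d=np.c_[n,np.ones(len(n))]@R
    return o+d*((z-o[2])/d[:,2])[:,None]
def cloud(c,m):
    "world points from depth at mask m, with their pixels"
    v,u=np.nonzero(m&(c["depth"]>0)); uv=np.c_[u,v]
    R=cv2.Rodrigues(np.asarray(c["rvec"],float))[0]; o=-R.T@np.asarray(c["tvec"],float).ravel()
    p=cast(c,uv,0.); d=p-o; zc=d@R[2]
    return o+d*(c["depth"][v,u]/zc)[:,None],uv
def hsv(c): return cv2.cvtColor(c["pixels"],cv2.COLOR_RGB2HSV)
def rect(p):
    "min-area rectangle: centre, sides long/short, angle of long side"
    (c,(w,h),a)=cv2.minAreaRect((p[:,:2]*1000).astype(np.float32)); a=np.radians(a)
    if h>w: w,h,a=h,w,a+np.pi/2
    return np.round(np.array(c)/1000,4),round(w),round(h),round((a+np.pi/2)%np.pi-np.pi/2,3)
def big(m):
    n,l,s,_=cv2.connectedComponentsWithStats(m.astype(np.uint8)); return l==1+np.argmax(s[1:,4])
def obs_tool(o):
    R=Rn.from_euler("xyz",o["eef_rot"]); return np.array(o["ee_pos"]),R
E
python3 - <<'E'
from h import *
d=np.load("v0.npz")
for k in "ts":
    c={n[2:]:d[n] for n in d.files if n[0]==k}; H=hsv(c); h,s,v=[H[...,i].astype(int) for i in range(3)]
    roi=np.zeros(h.shape,bool)
    if k=="t": roi[150:260,170:265]=1; bed=np.zeros_like(roi); bed[160:250,315:415]=1
    else: roi[165:280,300:395]=1; bed=np.zeros_like(roi); bed[195:295,115:240]=1
    m=big(roi&(h>13)&(h<30)&(s>150)&(v>120))
    p,uv=cloud(c,m); t=p[:,2]>.05
    print(k,"tan px",m.sum(),"depth rib",rect(p[t]) if t.sum()>5 else 0,np.median(p[t,2]) if t.any() else 0,"all",rect(p))
    for n,mm,z in (("green",(h>60)&(h<90)&(s>120),.012),("yellow",(h>22)&(h<33)&(s>180)&(v>120),.078),("red",((h<4)|(h>176))&(s>200)&(v>120),.078),("blue",(h>105)&(h<125)&(s>200)&(v>90),.078)):
        mb=big(bed&mm); p,uv=cloud(c,mb); print(n,mb.sum(),"plane",rect(cast(c,uv,z)), "depth",rect(p),np.round(np.percentile(p[:,2],[10,50,90]),3))
E
```

```text
t tan px 686 depth rib (array([0.4881, 0.2843]), 60, 22, np.float64(-0.257)) 0.06255377187410205 all (array([0.4882, 0.2843]), 110, 63, np.float64(-0.239))
green 911 plane (array([ 0.5557, -0.2248]), 121, 74, np.float64(1.196)) depth (array([ 0.5555, -0.2248]), 121, 75, np.float64(1.188)) [0.01  0.013 0.016]
yellow 69 plane (array([ 0.5826, -0.1489]), 47, 14, np.float64(-0.523)) depth (array([ 0.5828, -0.1514]), 44, 15, np.float64(-0.671)) [0.074 0.078 0.081]
red 75 plane (array([ 0.5254, -0.2945]), 45, 16, np.float64(-0.493)) depth (array([ 0.5266, -0.2959]), 42, 13, np.float64(-0.555)) [0.066 0.077 0.08 ]
blue 74 plane (array([ 0.6089, -0.2445]), 42, 15, np.float64(1.109)) depth (array([ 0.6114, -0.2463]), 41, 9, np.float64(1.154)) [0.059 0.076 0.08 ]
s tan px 599 depth rib (array([0.4889, 0.284 ]), 60, 20, np.float64(-0.2)) 0.06192504262101528 all (array([0.4838, 0.2845]), 118, 61, np.float64(-0.232))
green 1036 plane (array([ 0.5563, -0.2264]), 121, 77, np.float64(1.187)) depth (array([ 0.5556, -0.2268]), 123, 77, np.float64(1.184)) [0.009 0.011 0.013]
yellow 149 plane (array([ 0.5929, -0.1496]), 50, 23, np.float64(-0.563)) depth (array([ 0.5869, -0.1516]), 42, 14, np.float64(-0.58)) [0.054 0.075 0.078]
red 161 plane (array([ 0.5354, -0.2927]), 49, 28, np.float64(-0.549)) depth (array([ 0.5278, -0.2975]), 43, 13, np.float64(-0.555)) [0.053 0.072 0.078]
blue 105 plane (array([ 0.6183, -0.2434]), 54, 16, np.float64(0.988)) depth (array([ 0.6145, -0.2469]), 45, 14, np.float64(1.079)) [0.07  0.076 0.078]
```

```bash
cat >> h.py <<'E'
def plan(o,xyz,yaw):
    "shift in tool axes (units of 0.03) and turn about tool z (units of 0.12), shift before turn"
    p,R=obs_tool(o); w=(R.inv()*Rn.from_euler("xyz",[np.pi,0,yaw])).as_rotvec()
    return "shift",np.round(R.inv().apply(np.array(xyz)-p)/.03,2),"turn",np.round(w/.12,2)
E
python3 - <<'E'
from station import *
from h import *
d=np.load("v0.npz"); c={n[2:]:d[n] for n in d.files if n[0]=="t"}
full=np.ones(c["depth"].shape,bool)
p,uv=cloud(c,full)
for n,(u0,u1,v0,v1),z in (("cone",(280,308,135,175),.02),("bottle",(312,345,115,157),.02),("jar",(280,310,230,262),.02),("cabinet",(70,200,50,160),.03),("bin wall",(165,270,145,262),.06),("box",(230,325,65,130),.02)):
    k=(uv[:,0]>=u0)&(uv[:,0]<u1)&(uv[:,1]>=v0)&(uv[:,1]<v1)&(p[:,2]>z)
    q=p[k]; print(n,rect(q),"zmax",round(np.percentile(q[:,2],98),3))
    if n in("cone","bottle"):
        for cl,P in(("yel",(.585,-.152)),("blue",(.613,-.249)),("pad",(.556,-.226))): print("  ",cl,round(np.linalg.norm(q[:,:2]-P,axis=1).min(),3), round(np.linalg.norm(q[q[:,2]>.12][:,:2]-P,axis=1).min(),3))
o=get_obs(); print(plan(o,[.488,.284,.205],2.90))
E
```

```text
cone (array([0.6869, 0.0022]), 50, 46, np.float64(-1.059)) zmax 0.167
   yel 0.16 0.168
   blue 0.236 0.244
   pad 0.238 0.246
bottle (array([ 0.7665, -0.0818]), 110, 58, np.float64(0.78)) zmax 0.162
   yel 0.143 0.157
   blue 0.172 0.185
   pad 0.201 0.214
jar (array([ 4.217e-01, -3.000e-04]), 61, 59, np.float64(0.779)) zmax 0.095
cabinet (array([0.8141, 0.447 ]), 329, 277, np.float64(1.568)) zmax 0.184
bin wall (array([0.5479, 0.2244]), 293, 213, np.float64(-0.184)) zmax 0.069
box (array([0.8579, 0.041 ]), 260, 203, np.float64(1.559)) zmax 0.064
('shift', array([-13.14,  -4.85,   0.  ]), 'turn', array([-0.01, -0.  , -0.24]))
```

Call:
send_rows(
  motion=[
    [[-0.5, -0.2, 0], [0, 0, 0], 0.06],
    [[-1, -0.37, 0], [0, 0, 0], 0.06],
    [[-1, -0.37, 0], [0, 0, 0], 0.06],
    [[-1, -0.37, 0], [0, 0, 0], 0.06],
    [[-1, -0.37, 0], [0, 0, 0], 0.06],
    [[-1, -0.37, 0], [0, 0, 0], 0.06],
    [[-1, -0.37, 0], [0, 0, 0], 0.06],
    [[-1, -0.37, 0], [0, 0, 0], 0.06],
    [[-1, -0.37, 0], [0, 0, 0], 0.06],
    [[-1, -0.37, 0], [0, 0, 0], 0.06],
    [[-1, -0.37, 0], [0, 0, 0], 0.06],
    [[-1, -0.37, 0], [0, 0, 0], 0.06],
  ],
  squeeze=40,
)

```text
time_s: 1.3
ee_pos: [0.4465, 0.3124, 0.2054]
eef_rot: [-3.141, -0.0, 2.87]
force: [0.5, -0.3, 0.8]
grip_width: 0.0499
grip_force: 0.0
```

Call:
send_rows(
  motion=[
    [[-1, -0.35, 0], [0, 0, -0.2], 0.06],
    [[-0.6, -0.2, 0], [0, 0, 0], 0.06],
    [[0, 0, 0], [0, 0, 0], 0.06],
    [[0, 0, 0], [0, 0, 0], 0.06],
  ],
)

```text
time_s: 1.7
ee_pos: [0.487, 0.2858, 0.2052]
eef_rot: [-3.141, -0.001, 2.894]
force: [-1.1, -0.1, -0.8]
grip_width: 0.0497
grip_force: 0.0
```

```bash
cat > w.py <<'E'
import sys
from station import *
from h import *
o=get_obs(); print(np.round(o["ee_pos"],4),np.round(o["eef_rot"],3),o["grip_width"],np.round(o["force"],1),o["time_s"])
E
python3 - <<'E'
from w import *
c=camera("wrist"); cv2.imwrite("pics/w1.png",c["pixels"][:,:,::-1])
H=hsv(c); h,s,v=[H[...,i].astype(int) for i in range(3)]
m=big((h>13)&(h<30)&(s>150)&(v>100)); p,uv=cloud(c,m); print(m.sum())
t=abs(p[:,2]-.063)<.006; print("rib",rect(p[t]),"plane",rect(cast(c,uv[t],.063)),"all",rect(p),np.percentile(p[t][:,2],50))
r=rect(cast(c,uv[t],.063)); print(plan(o,[*r[0],.03],r[3]+np.pi))
E
```

```text
[0.487  0.2858 0.2052] [-3.141e+00 -1.000e-03  2.894e+00] 0.049677002345087234 [-1.1 -0.1 -0.8] 1.7
4862
rib (array([0.4892, 0.2838]), 59, 22, np.float64(-0.241)) plane (array([0.4886, 0.284 ]), 59, 21, np.float64(-0.24)) all (array([0.4924, 0.283 ]), 116, 63, np.float64(-0.226)) 0.06269629695862361
('shift', array([-0.07, -0.04,  5.84]), 'turn', array([-0.  , -0.  , -0.06]))
```

View pics/w1.png

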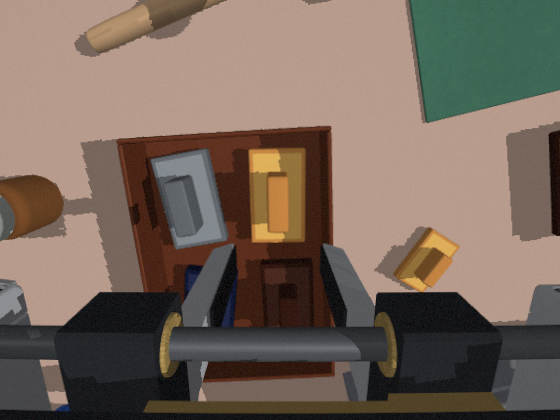

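The wrist view shows the tan block in its bin quarter, rib at about (278,203), with the fingers open either side of it below. All three views agree on the pose, so I'm descending.

Call:
send_rows(
  motion=[
    [[-0.07, -0.04, 0.6], [0, 0, -0.06], 0.06],
    [[0, 0, 1], [0, 0, 0], 0.06],
    [[0, 0, 1], [0, 0, 0], 0.06],
    [[0, 0, 1], [0, 0, 0], 0.06],
    [[0, 0, 0.8], [0, 0, 0], 0.06],
    [[0, 0, 0.6], [0, 0, 0], 0.06],
    [[0, 0, 0.5], [0, 0, 0], 0.06],
    [[0, 0, 0.3], [0, 0, 0], 0.06],
    [[0, 0, 0], [0, 0, 0], 0.06],
    [[0, 0, 0], [0, 0, 0], 0.06],
  ],
)

```text
time_s: 2.75
ee_pos: [0.4893, 0.2845, 0.0321]
eef_rot: [3.141, 0.001, 2.902]
force: [0.0, 0.7, 0.4]
grip_width: 0.0496
grip_force: 0.0
```

Call:
send_rows(
  motion=[
    [[0, 0, 0], [0, 0, 0], -0.3],
    [[0, 0, 0], [0, 0, 0], -0.5],
    [[0, 0, 0], [0, 0, 0], -0.7],
    [[0, 0, 0], [0, 0, 0], -0.9],
    [[0, 0, 0], [0, 0, 0], -1],
    [[0, 0, 0], [0, 0, 0], -1],
    [[0, 0, 0], [0, 0, 0], -1],
    [[0, 0, 0], [0, 0, 0], -1],
  ],
)

```text
time_s: 3.55
ee_pos: [0.4892, 0.2842, 0.0317]
eef_rot: [3.141, 0.0, 2.902]
force: [-2.6, -0.0, 5.4]
grip_width: 0.0218
grip_force: 40.0
```

Call:
send_rows(
  motion=[
    [[0, 0, -0.2], [0, 0, 0], -1],
    [[0, 0, -0.5], [0, 0, 0], -1],
    [[0, 0, -0.8], [0, 0, 0], -1],
    [[0, 0, -1], [0, 0, 0], -1],
    [[0, 0, -1], [0, 0, 0], -1],
    [[0, 0, -1], [0, 0, 0], -1],
    [[0, 0, -1], [0, 0, 0], -1],
    [[0, 0, -0.8], [0, 0, 0], -1],
    [[0, 0, -0.5], [0, 0, 0], -1],
    [[0, 0, -0.2], [0, 0, 0], -1],
    [[0, 0, 0], [0, 0, 0], -1],
    [[0, 0, 0], [0, 0, 0], -1],
  ],
)

```text
time_s: 4.75
ee_pos: [0.4888, 0.284, 0.2407]
eef_rot: [-3.141, -0.001, 2.902]
force: [0.4, 0.9, -1.6]
grip_width: 0.0216
grip_force: 40.0
```

Run:
```python
from w import *
c=camera("wrist"); cv2.imwrite("pics/w2.png",c["pixels"][:,:,::-1])
print(plan(o,[.556,-.2255,.24],1.187))
```

```text
[0.4888 0.284  0.2407] [-3.141e+00 -1.000e-03  2.902e+00] 0.021584399210840932 [ 0.4  0.9 -1.6] 4.75
('shift', array([ -6.21, -15.97,   0.03]), 'turn', array([-1.000e-02,  0.000e+00,  1.429e+01]))
```

View pics/w2.png

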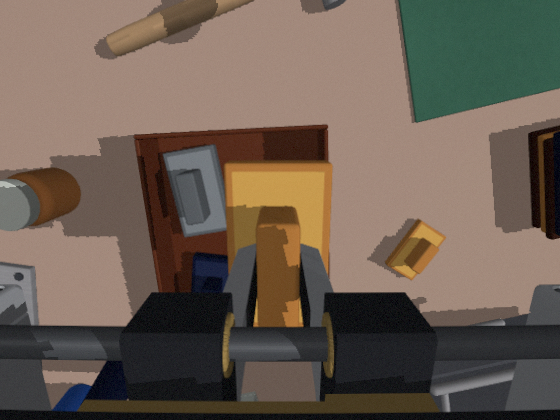

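The tan block hangs straight and centred between the fingers at about (278,260), and the other three blocks are still in the bin. Next I carry it over to the bed.

Call:
send_rows(
  motion=[
    [[-0.1, -0.25, 0], [0, 0, 0], -1],
    [[-0.2, -0.5, 0], [0, 0, 0], -1],
    [[-0.3, -0.77, 0], [0, 0, 0], -1],
    [[-0.35, -0.9, 0], [0, 0, 0], -1],
    [[-0.35, -0.9, 0], [0, 0, 0], -1],
    [[-0.35, -0.9, 0], [0, 0, 0], -1],
    [[-0.35, -0.9, 0], [0, 0, 0], -1],
    [[-0.35, -0.9, 0], [0, 0, 0], -1],
    [[-0.35, -0.9, 0], [0, 0, 0], -1],
    [[-0.35, -0.9, 0], [0, 0, 0], -1],
    [[-0.35, -0.9, 0], [0, 0, 0], -1],
    [[-0.35, -0.9, 0], [0, 0, 0], -1],
  ],
)

```text
time_s: 6.0
ee_pos: [0.5294, -0.0252, 0.2413]
eef_rot: [-3.141, -0.0, 2.901]
force: [0.2, -0.1, -2.5]
grip_width: 0.0218
grip_force: 40.0
```

Call:
send_rows(
  motion=[
    [[-0.35, -0.9, 0], [0, 0, 0], -1],
    [[-0.35, -0.9, 0], [0, 0, 0], -1],
    [[-0.35, -0.9, 0], [0, 0, 0], -1],
    [[-0.35, -0.9, 0], [0, 0, 0], -1],
    [[-0.35, -0.9, 0], [0, 0, 0], -1],
    [[-0.3, -0.77, 0], [0, 0, 0], -1],
    [[-0.2, -0.5, 0], [0, 0, 0], -1],
    [[-0.1, -0.25, 0], [0, 0, 0], -1],
    [[0, 0, 0], [0, 0, 0.3], -1],
    [[0, 0, 0], [0, 0, 0.6], -1],
    [[0, 0, 0], [0, 0, 0.9], -1],
    [[0, 0, 0], [0, 0, 1], -1],
  ],
)

```text
time_s: 7.2
ee_pos: [0.5554, -0.2146, 0.2414]
eef_rot: [3.142, -0.0, 2.562]
force: [1.4, 0.3, -2.7]
grip_width: 0.0217
grip_force: 40.0
```

Call:
send_rows(
  motion=[
    [[0, 0, 0], [0, 0, 1], -1],
    [[0, 0, 0], [0, 0, 1], -1],
    [[0, 0, 0], [0, 0, 1], -1],
    [[0, 0, 0], [0, 0, 1], -1],
    [[0, 0, 0], [0, 0, 1], -1],
    [[0, 0, 0], [0, 0, 1], -1],
    [[0, 0, 0], [0, 0, 1], -1],
    [[0, 0, 0], [0, 0, 1], -1],
    [[0, 0, 0], [0, 0, 1], -1],
    [[0, 0, 0], [0, 0, 1], -1],
    [[0, 0, 0], [0, 0, 0.9], -1],
    [[0, 0, 0], [0, 0, 0.6], -1],
  ],
)

```text
time_s: 8.4
ee_pos: [0.5554, -0.2146, 0.2415]
eef_rot: [-3.141, -0.0, 1.182]
force: [-0.5, 0.1, -1.5]
grip_width: 0.0217
grip_force: 40.0
```

Call:
send_rows(
  motion=[
    [[0, 0, 0], [0, 0, 0], -1],
    [[0, 0, 0], [0, 0, 0], -1],
    [[0, 0, 0], [0, 0, 0], -1],
  ],
)

```text
time_s: 8.7
ee_pos: [0.5555, -0.2149, 0.2415]
eef_rot: [-3.142, -0.0, 1.188]
force: [0.4, -0.0, -2.1]
grip_width: 0.022
grip_force: 40.0
```

Run:
```python
from w import *
c=camera("wrist"); t=camera("top"); s=camera("scene")
both=np.hstack([c["pixels"],s["pixels"]])[:,:,::-1]; cv2.imwrite("pics/w3.png",cv2.resize(both,(800,300),interpolation=cv2.INTER_AREA))
print(plan(o,[.556,-.2255,.24],1.187))
H=hsv(c); h,sa,v=[H[...,i].astype(int) for i in range(3)]
for n,mm in (("tan",(h>13)&(h<22)&(sa>150)&(v>100)),("green",(h>60)&(h<90)&(sa>120)),("yellow",(h>24)&(h<33)&(sa>180)&(v>100)),("red",((h<4)|(h>176))&(sa>200)&(v>90)),("blue",(h>105)&(h<125)&(sa>200)&(v>70))):
    m=big(mm); p,uv=cloud(c,m); print(n,m.sum(),uv.mean(0).round(),rect(p),np.percentile(p[:,2],[10,50,90]).round(3), "top:",rect(p[p[:,2]>.07]) if (p[:,2]>.07).sum()>9 else 0)
print("tooltop bed: four grey holes later")
```

```text
[ 0.5555 -0.2149  0.2415] [-3.142 -0.     1.188] 0.021979751593368808 [ 0.4 -0.  -2.1] 8.7
('shift', array([-0.32,  0.15,  0.05]), 'turn', array([-0.  , -0.  ,  0.01]))
tan 12044 [278. 224.] (array([ 0.5618, -0.2016]), 82, 63, np.float64(1.188)) [0.232 0.233 0.273] top: (array([ 0.5618, -0.2016]), 82, 63, np.float64(1.188))
green 16 [285. 156.] (array([ 0.5801, -0.1803]), 8, 6, np.float64(-0.367)) [0.011 0.013 0.014] top: 0Traceback (most recent call last):
  File "<stdin>", line 7, in <module>
  File "h.py", line 23, in big
    n,l,s,_=cv2.connectedComponentsWithStats(m.astype(np.uint8)); return l==1+np.argmax(s[1:,4])
                                                                              ~~~~~~~~~^^^^^^^^^
    return _wrapfunc(a, 'argmax', axis=axis, out=out, **kwds)
    return bound(*args, **kwds)
ValueError: attempt to get argmax of an empty sequence
```

View pics/w3.png

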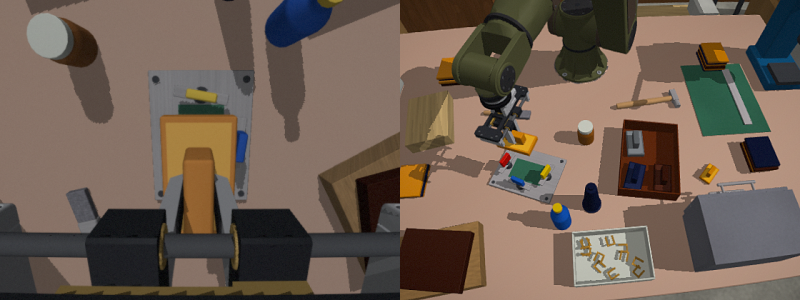

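The block is held level over the bed, lengthwise along it. It's about 10 mm towards the yellow end, which is near (200,97) in the left half of the picture. I'll refine the pad centre from the unobstructed first views before lowering.

Run:
```python
from w import *
d=np.load("v0.npz")
for k in "ts":
    c={n[2:]:d[n] for n in d.files if n[0]==k}; H=hsv(c); h,s,v=[H[...,i].astype(int) for i in range(3)]
    roi=np.zeros(h.shape,bool)
    if k=="t": roi[155:255,310:420]=1
    else: roi[190:300,110:245]=1
    m=roi&(s<70)&(v>70); p,uv=cloud(c,m); q=abs(p[:,2]-.012)<.006
    mm=np.zeros_like(m); mm[uv[q,1],uv[q,0]]=1; b=big(cv2.morphologyEx(mm.astype(np.uint8),cv2.MORPH_OPEN,np.ones((2,2)))>0)
    print(k,"bed",b.sum(),rect(cast(c,np.argwhere(b)[:,::-1],.012)))
    g=big(roi&(h>55)&(h<95)&(s>90)); r=rect(cast(c,np.argwhere(g)[:,::-1],.012)); print(k,"green",r)
    a=1.187; w=cast(c,np.argwhere(g)[:,::-1],.012)[:,:2]-[.556,-.2255]; X=w@[np.cos(a),np.sin(a)]; Y=w@[-np.sin(a),np.cos(a)]
    print("pad x ext",np.percentile(X,[.3,99.7]).round(4),"y ext",np.percentile(Y,[.3,99.7]).round(4))
```

```text
[ 0.5555 -0.215   0.2414] [-3.142 -0.     1.187] 0.021756384369837168 [ 0.8  0.8 -1.7] 8.85
t bed 2736 (array([ 0.5523, -0.227 ]), 240, 182, np.float64(1.189))
t green (array([ 0.5557, -0.2249]), 123, 77, np.float64(1.19))
pad x ext [-0.0606  0.0608] y ext [-0.0376  0.0386]
s bed 3169 (array([ 0.5602, -0.2217]), 239, 181, np.float64(1.196))
s green (array([ 0.5564, -0.2258]), 124, 78, np.float64(1.185))
pad x ext [-0.0622  0.0579] y ext [-0.0391  0.0384]
```

Call:
send_rows(
  motion=[
    [[-0.17, 0.08, 0.2], [0, 0, 0], -1],
    [[-0.17, 0.08, 0.5], [0, 0, 0], -1],
    [[0, 0, 0.9], [0, 0, 0], -1],
    [[0, 0, 1], [0, 0, 0], -1],
    [[0, 0, 0.8], [0, 0, 0], -1],
    [[0, 0, 0.5], [0, 0, 0], -1],
    [[0, 0, 0.3], [0, 0, 0], -1],
    [[0, 0, 0], [0, 0, 0], -1],
    [[0, 0, 0], [0, 0, 0], -1],
  ],
)

```text
time_s: 9.75
ee_pos: [0.5566, -0.2265, 0.1163]
eef_rot: [3.14, 0.0, 1.186]
force: [-0.1, 0.2, -2.2]
grip_width: 0.0218
grip_force: 40.0
```

Run:
```python
from w import *
c=camera("wrist")
print(plan(o,[.556,-.2254,.0387],1.188))
H=hsv(c); h,sa,v=[H[...,i].astype(int) for i in range(3)]
v_,u_=np.mgrid[:420,:560]
for n,mm in (("tan",(h>13)&(h<22)&(sa>150)&(v>100)),("green",(h>60)&(h<90)&(sa>120)&(abs(u_-280)<170))):
    m=big(mm); p,uv=cloud(c,m); print(n,m.sum(),uv.mean(0).round(),rect(p),np.percentile(p[:,2],[10,50,90]).round(3))
cv2.imwrite("pics/w4.png",c["pixels"][:,:,::-1])
```

```text
[ 0.5566 -0.2265  0.1163] [3.14  0.    1.186] 0.02176128454591729 [-0.1  0.2 -2.2] 9.75
('shift', array([ 0.03, -0.03,  2.59]), 'turn', array([ 0.01,  0.  , -0.02]))
tan 12038 [278. 224.] (array([ 0.5631, -0.2131]), 82, 63, np.float64(1.186)) [0.107 0.108 0.147]
green 18 [263. 148.] (array([ 0.568 , -0.1683]), 5, 4, np.float64(-0.637)) [0.012 0.013 0.014]
```

View pics/w4.png

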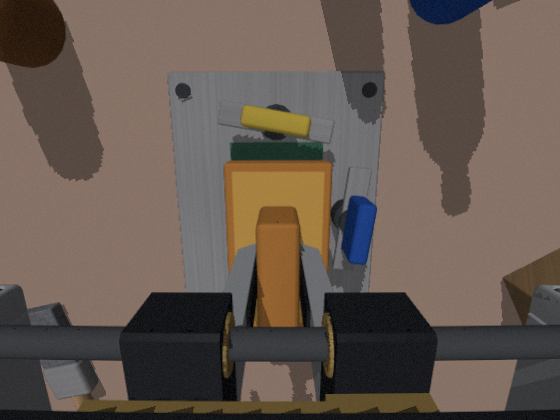

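The wrist view shows the far green strip from (231,142) to (323,142), the bed corners at (170,72) and (383,72), the yellow handle at (276,121) and the blue handle at (359,230). I'll cast those corners for one more pad estimate.

Run:
```python
from w import *
c=camera("wrist")
H=hsv(c); h,sa,v=[H[...,i].astype(int) for i in range(3)]
roi=np.zeros(h.shape,bool); roi[135:165,215:340]=1
g=big(roi&(h>55)&(h<95)&(sa>60)); uv=np.argwhere(g)[:,::-1]; print(uv.min(0),uv.max(0))
a=1.188; ex=np.array([np.cos(a),np.sin(a)]); ey=np.array([-ex[1],ex[0]])
q=(cast(c,uv,.012)[:,:2]-[.556,-.2254])
X=q@ex;Y=q@ey; print("X far",X.max().round(4),"(63) Y",Y.min().round(4),Y.max().round(4),"(+-40)")
b=(cast(c,[(170,71.5),(383,71.5)],.012)[:,:2]-[.556,-.2254]); print("bed corners",(b@ex).round(4),(b@ey).round(4),"(120, +-90)")
print("tcp",((o["ee_pos"][:2]-np.array([.556,-.2254]))@np.c_[ex,ey]).round(4))
```

```text
[ 0.5567 -0.2265  0.1166] [3.14  0.    1.186] 0.021009709026100467 [-0.6  0.2 -1.4] 9.8
[230 142] [321 159]
X far 0.0625 (63) Y -0.0399 0.0391 (+-40)
bed corners [0.1194 0.1192] [ 0.0859 -0.0885] (120, +-90)
tcp [-0.0008 -0.001 ]
```

Call:
send_rows(
  motion=[
    [[0.03, -0.03, 0.3], [0, 0, -0.02], -1],
    [[0, 0, 0.6], [0, 0, 0], -1],
    [[0, 0, 0.6], [0, 0, 0], -1],
    [[0, 0, 0.5], [0, 0, 0], -1],
    [[0, 0, 0.3], [0, 0, 0], -1],
    [[0, 0, 0.1], [0, 0, 0], -1],
    [[0, 0, 0.05], [0, 0, 0], -1],
    [[0, 0, 0], [0, 0, 0], -1],
    [[0, 0, 0], [0, 0, 0], -1],
  ],
)

```text
time_s: 10.75
ee_pos: [0.556, -0.2253, 0.0426]
eef_rot: [3.141, 0.0, 1.188]
force: [0.2, -1.0, -2.5]
grip_width: 0.0219
grip_force: 40.0
```

Call:
send_rows(
  motion=[
    [[0, 0, 0.05], [0, 0, 0], -1],
    [[0, 0, 0.03], [0, 0, 0], -1],
    [[0, 0, 0], [0, 0, 0], -1],
    [[0, 0, 0], [0, 0, 0], -1],
  ],
)

```text
time_s: 11.15
ee_pos: [0.5557, -0.2251, 0.0396]
eef_rot: [3.142, 0.0, 1.188]
force: [-1.2, 0.1, -2.9]
grip_width: 0.0218
grip_force: 40.0
```

Call:
send_rows(
  motion=[
    [[0, 0, 0.03], [0, 0, 0], -1],
    [[0, 0, 0.03], [0, 0, 0], -1],
    [[0, 0, 0], [0, 0, 0], -1],
    [[0, 0, 0], [0, 0, 0], -1],
  ],
)

```text
time_s: 11.55
ee_pos: [0.5558, -0.2252, 0.0387]
eef_rot: [3.141, 0.0, 1.189]
force: [-4.3, 1.3, 9.2]
grip_width: 0.0216
grip_force: 40.0
```

Contact at 9 N, so I release with the fingers only partly open to clear the blue clamp, then rise.

Call:
send_rows(
  motion=[
    [[0, 0, 0], [0, 0, 0], -0.45],
    [[0, 0, 0], [0, 0, 0], -0.4],
    [[0, 0, 0], [0, 0, 0], -0.3],
    [[0, 0, 0], [0, 0, 0], -0.2],
    [[0, 0, 0], [0, 0, 0], -0.2],
    [[0, 0, -0.3], [0, 0, 0], -0.2],
    [[0, 0, -0.7], [0, 0, 0], -0.2],
    [[0, 0, -1], [0, 0, 0], -0.2],
    [[0, 0, -1], [0, 0, 0], -0.2],
    [[0, 0, -0.8], [0, 0, 0], -0.2],
    [[0, 0, -0.3], [0, 0, 0], -0.2],
    [[0, 0, 0], [0, 0, 0], -0.2],
  ],
)

```text
time_s: 12.75
ee_pos: [0.556, -0.2253, 0.1619]
eef_rot: [3.139, 0.0, 1.188]
force: [0.8, -0.3, 0.1]
grip_width: 0.0375
grip_force: 0.0
```

```bash
cat > meas.py <<'E'
from w import *
def meas(name=None):
    c=camera("wrist")
    if name: cv2.imwrite(f"pics/{name}.png",c["pixels"][:,:,::-1])
    H=hsv(c); h,s,v=[H[...,i].astype(int) for i in range(3)]
    a=1.188; ex=np.array([np.cos(a),np.sin(a)]); ey=np.array([-ex[1],ex[0]])
    f=lambda p:((p[:,:2]-[.556,-.2254])@np.c_[ex,ey])
    for n,mm in (("tan",(h>13)&(h<23)&(s>150)&(v>80)),("yellow",(h>23)&(h<33)&(s>180)&(v>80)),("red",((h<4)|(h>176))&(s>190)&(v>80)),("blue",(h>105)&(h<125)&(s>190)&(v>60))):
        p,uv=cloud(c,mm); zr=(.064,.076) if n=="tan" else (.072,.084)
        k=(p[:,2]>zr[0])&(p[:,2]<zr[1])&(np.linalg.norm(f(p),axis=1)<.13)
        if k.sum()>15: print(n,k.sum(),rect(cast(c,uv[k],.07 if n=="tan" else .078)),"bed frame",rect(f(cast(c,uv[k],.07 if n=="tan" else .078))))
        if n=="tan":
            k=(abs(p[:,2]-.03)<.007)&(np.linalg.norm(f(p),axis=1)<.09); q=f(cast(c,uv[k],.03))
            if k.sum()>15: print("base",k.sum(),rect(q),q.min(0).round(4),q.max(0).round(4))
E
python3 -c "
from meas import *
meas('w5')"
```

```text
[ 0.556  -0.2253  0.1619] [3.139 0.    1.188] 0.03751913083559176 [ 0.8 -0.3  0.1] 12.75
tan 1608 (array([ 0.5573, -0.2233]), 59, 21, np.float64(1.188)) bed frame (array([ 0.0024, -0.0004]), 59, 21, np.float64(0.0))
base 4933 (array([ 0.0019, -0.0005]), 108, 63, np.float64(0.002)) [-0.052  -0.0321] [0.0557 0.0311]Traceback (most recent call last):
  File "<string>", line 3, in <module>
    meas('w5')
    ~~~~^^^^^^
  File "meas.py", line 9, in meas
    p,uv=cloud(c,mm); zr=(.064,.076) if n=="tan" else (.072,.084)
         ~~~~~^^^^^^
  File "h.py", line 14, in cloud
    p=cast(c,uv,0.); d=p-o; zc=d@R[2]
  File "h.py", line 6, in cast
    n=cv2.undistortPoints(np.asarray(uv,float).reshape(-1,1,2),K,np.asarray(c["dist"],float)).reshape(-1,2)
      ~~~~~~~~~~~~~~~~~~~^^^^^^^^^^^^^^^^^^^^^^^^^^^^^^^^^^^^^^^^^^^^^^^^^^^^^^^^^^^^^^^^^^^^
cv2.error: OpenCV(4.12.0) /io/opencv/modules/calib3d/src/undistort.dispatch.cpp:347: error: (-215:Assertion failed) CV_IS_MAT(_src) && CV_IS_MAT(_dst) && (_src->rows == 1 || _src->cols == 1) && (_dst->rows == 1 || _dst->cols == 1) && _src->cols + _src->rows - 1 == _dst->rows + _dst->cols - 1 && (CV_MAT_TYPE(_src->type) == CV_32FC2 || CV_MAT_TYPE(_src->type) == CV_64FC2) && (CV_MAT_TYPE(_dst->type) == CV_32FC2 || CV_MAT_TYPE(_dst->type) == CV_64FC2) in function 'cvUndistortPointsInternal'
```

View pics/w5.png

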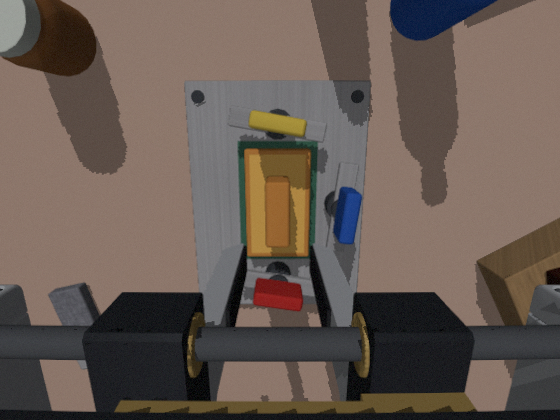

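The block sits in the green pad with its rib at (278,212). The yellow handle is at (278,123), blue at (348,215) and red at (278,294). I'll compare the block with the pad margins in this same view and measure the handles.

```bash
sed -i 's/        p,uv=cloud(c,mm); zr/        if not mm.any(): continue\n        p,uv=cloud(c,mm); zr/' meas.py; sed -i 's/(h>23)&(h<33)/(h>22)\&(h<36)/' meas.py
python3 - <<'E'
from meas import *
meas()
c=camera("wrist"); H=hsv(c); h,s,v=[H[...,i].astype(int) for i in range(3)]
roi=np.zeros(h.shape,bool); roi[135:275,225:330]=1
g=roi&(h>55)&(h<95)&(s>60); uv=np.argwhere(g)[:,::-1]
a=1.188; ex=np.array([np.cos(a),np.sin(a)]); ey=np.array([-ex[1],ex[0]])
q=(cast(c,uv,.012)[:,:2]-[.556,-.2254])@np.c_[ex,ey]; print("green",np.percentile(q,[.5,99.5],axis=0).round(4), q.min(0),q.max(0))
for p in [(278,123),(348,215),(278,294),(300,215)]: print(p,H[p[1],p[0]])
E
```

```text
[ 0.5555 -0.2251  0.1604] [-3.142 -0.     1.188] 0.0375753608845192 [-0.1  0.3  0.3] 12.8
tan 1644 (array([ 0.557 , -0.2237]), 58, 21, np.float64(1.199)) bed frame (array([ 0.0019, -0.0003]), 58, 21, np.float64(0.011))
base 4967 (array([ 0.0017, -0.0006]), 108, 63, np.float64(0.002)) [-0.0525 -0.0321] [0.0559 0.031 ]
red 678 (array([ 0.5285, -0.2966]), 44, 16, np.float64(-0.54)) bed frame (array([-0.0763, -0.0011]), 44, 16, np.float64(1.414))
blue 748 (array([ 0.6134, -0.247 ]), 45, 14, np.float64(1.071)) bed frame (array([ 0.0014, -0.0613]), 45, 14, np.float64(-0.117))
green [[-0.0762 -0.0403]
 [ 0.0617  0.0388]] [-0.08086069 -0.04104303] [0.06265376 0.04168902]
(278, 123) [ 24 165 162]
(348, 215) [110 195 135]
(278, 294) [  1 207 111]
(300, 215) [ 19 156 173]
```

Readings agree with the block being centred and square to within about 1 mm; the wrist view shows the same small x offset on the clamps. Now the red clamp: move over it, turn to the bar's angle, and descend.

Call:
send_rows(
  motion=[
    [[-0.4, 0, 0], [0, 0, -0.5], -0.2],
    [[-0.7, 0, 0], [0, 0, 0.5], -0.2],
    [[-0.8, 0, 0], [0, 0, 0], -0.2],
    [[-0.7, 0, 0], [0, 0, 0], -0.2],
    [[0, 0, 0], [0, 0, -0.8], -0.2],
    [[0, 0, 0], [0, 0, -1], -0.2],
    [[0, 0, 0], [0, 0, -1], -0.2],
    [[0, 0, 0], [0, 0, -1], -0.2],
    [[0, 0, 0], [0, 0, -1], -0.2],
    [[0, 0, 0], [0, 0, -1], -0.2],
    [[0, 0, 0], [0, 0, -1], -0.2],
    [[0, 0, 0], [0, 0, -1], -0.2],
  ],
)

```text
time_s: 14.1
ee_pos: [0.5274, -0.2977, 0.1592]
eef_rot: [-3.141, -0.002, 2.129]
force: [-0.9, -0.1, -0.1]
grip_width: 0.0376
grip_force: 0.0
```

Call:
send_rows(
  motion=[
    [[0, 0, 0], [0, 0, -1], -0.2],
    [[0, 0, 0], [0, 0, -1], -0.2],
    [[0, 0, 0], [0, 0, -1], -0.2],
    [[0, 0, 0], [0, 0, -0.97], -0.2],
    [[0, 0, 0], [0, 0, 0], -0.2],
    [[0, 0, 0], [0, 0, 0], -0.2],
  ],
)

```text
time_s: 14.7
ee_pos: [0.5275, -0.2977, 0.1598]
eef_rot: [3.142, -0.001, 2.597]
force: [-0.4, -0.5, 0.6]
grip_width: 0.0376
grip_force: 0.0
```

Run:
```python
from meas import *
meas()
print(plan(o,[.5265,-.2987,.047],2.60))
```

```text
[ 0.5275 -0.2977  0.1598] [ 3.142e+00 -1.000e-03  2.597e+00] 0.03757744028331155 [-0.4 -0.5  0.6] 14.7
tan 1754 (array([ 0.5557, -0.2254]), 60, 23, np.float64(1.191)) bed frame (array([-0.0001,  0.0003]), 60, 23, np.float64(0.003))
base 4776 (array([0.0004, 0.0004]), 109, 63, np.float64(0.002)) [-0.0541 -0.0314] [0.055  0.0323]
yellow 23 (array([ 0.5792, -0.1588]), 38, 3, np.float64(-0.577)) bed frame (array([0.0704, 0.0034]), 38, 3, np.float64(1.376))
red 753 (array([ 0.526 , -0.2984]), 45, 12, np.float64(-0.544)) bed frame (array([-0.0789,  0.0006]), 45, 12, np.float64(1.41))
blue 706 (array([ 0.6107, -0.2492]), 45, 15, np.float64(1.074)) bed frame (array([-0.0016, -0.0596]), 45, 15, np.float64(-0.114))
('shift', array([ 0.01, -0.04,  3.76]), 'turn', array([ 0.  , -0.01, -0.02]))
```

Call:
send_rows(
  motion=[
    [[0.01, -0.04, 0.3], [0, 0, -0.02], -0.2],
    [[0, 0, 0.7], [0, 0, 0], -0.2],
    [[0, 0, 0.8], [0, 0, 0], -0.2],
    [[0, 0, 0.8], [0, 0, 0], -0.2],
    [[0, 0, 0.6], [0, 0, 0], -0.2],
    [[0, 0, 0.4], [0, 0, 0], -0.2],
    [[0, 0, 0.16], [0, 0, 0], -0.2],
    [[0, 0, 0], [0, 0, 0], -0.2],
  ],
)

```text
time_s: 15.55
ee_pos: [0.5268, -0.2988, 0.0476]
eef_rot: [3.142, -0.001, 2.603]
force: [-0.6, 0.1, 0.4]
grip_width: 0.0377
grip_force: 0.0
```

Call:
send_rows(
  motion=[
    [[0, 0, 0], [0, 0, 0], -0.45],
    [[0, 0, 0], [0, 0, 0], -0.6],
    [[0, 0, 0], [0, 0, 0], -0.7],
    [[0, 0, 0], [0, 0, 0], -0.8],
    [[0, 0, 0], [0, 0, 0], -1],
    [[0, 0, 0], [0, 0, 0], -1],
    [[0, 0, 0], [0, 0, 0], -1],
  ],
  squeeze=40,
)

```text
time_s: 16.25
ee_pos: [0.527, -0.2992, 0.0485]
eef_rot: [-3.141, 0.001, 2.603]
force: [-2.9, -2.2, 6.8]
grip_width: 0.0136
grip_force: 40.0
```

Call:
send_rows(
  motion=[
    [[0, 0, 0], [0, 0, 0.4], -1],
    [[0, 0, 0], [0, 0, 0.8], -1],
    [[0, 0, 0], [0, 0, 1], -1],
    [[0, 0, 0], [0, 0, 1], -1],
    [[0, 0, 0], [0, 0, 1], -1],
    [[0, 0, 0], [0, 0, 1], -1],
    [[0, 0, 0], [0, 0, 1], -1],
    [[0, 0, 0], [0, 0, 1], -1],
    [[0, 0, 0], [0, 0, 1], -1],
    [[0, 0, 0], [0, 0, 1], -1],
    [[0, 0, 0], [0, 0, 0.8], -1],
    [[0, 0, 0], [0, 0, 0.4], -1],
  ],
)

```text
time_s: 17.45
ee_pos: [0.5264, -0.2995, 0.0485]
eef_rot: [-3.141, 0.001, 1.351]
force: [-7.5, -3.7, 8.1]
grip_width: 0.0138
grip_force: 40.0
```

Call:
send_rows(
  motion=[
    [[0, 0, 0], [0, 0, 0.3], -1],
    [[0, 0, 0], [0, 0, 0.2], -1],
    [[0, 0, 0], [0, 0, 0.2], -1],
    [[0, 0, 0], [0, 0, 0.2], -1],
    [[0, 0, 0], [0, 0, 0], -1],
  ],
)

```text
time_s: 17.95
ee_pos: [0.5264, -0.2994, 0.0485]
eef_rot: [-3.141, 0.001, 1.247]
force: [-8.0, -3.6, 7.9]
grip_width: 0.0139
grip_force: 40.9
```

```bash
python3 -c "
from w import *
print(o['moment'],o['tau'][5])"
```

```text
[ 0.5264 -0.2994  0.0485] [-3.141e+00  1.000e-03  1.247e+00] 0.013859182586579368 [-8.  -3.6  7.9] 17.95
[-0.84504433  1.59043378  0.78525903] 1.1851251125335693
```

Call:
send_rows(
  motion=[
    [[0, 0, 0], [0, 0, 0.2], -1],
    [[0, 0, 0], [0, 0, 0.2], -1],
    [[0, 0, 0], [0, 0, 0], -1],
  ],
  squeeze=55,
)

```text
time_s: 18.25
ee_pos: [0.5263, -0.2994, 0.0485]
eef_rot: [-3.141, 0.002, 1.2]
force: [-8.5, -4.1, 7.7]
grip_width: 0.0139
grip_force: 58.7
```

```bash
python3 -c "
from w import *
print(o['moment'],o['tau'][5])"
```

```text
[ 0.5263 -0.2994  0.0485] [-3.141e+00  2.000e-03  1.200e+00] 0.013907151626527673 [-8.5 -4.1  7.7] 18.25
[-0.79957192  1.53715113  1.32774855] 1.7068951204419136
```

Moment about the axis is 1.3 N m against 0.12 N m friction, so red is at its end stop. I'll unwind slightly, release, rise and go to yellow.

Call:
send_rows(
  motion=[
    [[0, 0, 0], [0, 0, -0.35], -1],
    [[0, 0, 0], [0, 0, 0], -0.6],
    [[0, 0, 0], [0, 0, 0], -0.3],
    [[0, 0, 0], [0, 0, 0], -0.2],
    [[0, 0, 0], [0, 0, 0], -0.2],
    [[0, 0, -0.3], [0, 0, 0], -0.2],
    [[0, 0, -0.7], [0, 0, 0], -0.2],
    [[0, 0, -1], [0, 0, 0], -0.2],
    [[0, 0, -1], [0, 0, 0], -0.2],
    [[0, 0, -0.7], [0, 0, 0], -0.2],
    [[0.3, 0, 0], [0, 0, 0], -0.2],
    [[0.8, 0, 0], [0, 0, 0], -0.2],
  ],
  squeeze=40,
)

```text
time_s: 19.45
ee_pos: [0.5373, -0.268, 0.1591]
eef_rot: [3.141, 0.0, 1.239]
force: [-0.2, 0.6, -0.8]
grip_width: 0.0373
grip_force: 0.0
```

Call:
send_rows(
  motion=[
    [[1, 0, 0], [0, 0, 0], -0.2],
    [[1, 0, 0], [0, 0, 0], -0.2],
    [[1, 0, 0], [0, 0, 0], -0.2],
    [[0.8, 0.2, 0], [0, 0, 0], -0.2],
    [[0.3, 0, 0], [0, 0, 0], -0.2],
    [[0, 0, 0], [0, 0, -0.6], -0.2],
    [[0, 0, 0], [0, 0, -1], -0.2],
    [[0, 0, 0], [0, 0, -1], -0.2],
    [[0, 0, 0], [0, 0, -1], -0.2],
    [[0, 0, 0], [0, 0, -1], -0.2],
    [[0, 0, 0], [0, 0, -1], -0.2],
    [[0, 0, 0], [0, 0, -1], -0.2],
  ],
)

```text
time_s: 20.65
ee_pos: [0.5825, -0.1535, 0.1583]
eef_rot: [-3.141, -0.001, 2.038]
force: [0.3, 0.1, 0.8]
grip_width: 0.0377
grip_force: 0.0
```

Call:
send_rows(
  motion=[
    [[0, 0, 0], [0, 0, -1], -0.2],
    [[0, 0, 0], [0, 0, -1], -0.2],
    [[0, 0, 0], [0, 0, -1], -0.2],
    [[0, 0, 0], [0, 0, -1], -0.2],
    [[0, 0, 0], [0, 0, -0.6], -0.2],
    [[0, 0, 0], [0, 0, 0], -0.2],
    [[0, 0, 0], [0, 0, 0], -0.2],
  ],
)

```text
time_s: 21.35
ee_pos: [0.5827, -0.1533, 0.1586]
eef_rot: [-3.141, -0.001, 2.583]
force: [0.1, 0.5, -0.1]
grip_width: 0.0378
grip_force: 0.0
```

```bash
sed -i 's/(h>22)&(h<36)&(s>180)/(h>22)\&(h<36)\&(s>140)/' meas.py
python3 - <<'E'
from meas import *
meas("w6")
print(plan(o,[.5855,-.1521,.047],2.60))
E
```

```text
[ 0.5827 -0.1533  0.1586] [-3.141e+00 -1.000e-03  2.583e+00] 0.03783043738277657 [ 0.1  0.5 -0.1] 21.35
tan 1598 (array([ 0.5558, -0.2228]), 59, 23, np.float64(1.196)) bed frame (array([0.0023, 0.0011]), 59, 23, np.float64(0.008))
base 4237 (array([0.0017, 0.0004]), 109, 63, np.float64(0.005)) [-0.053  -0.0315] [0.0561 0.0321]
yellow 801 (array([ 0.5844, -0.1516]), 45, 13, np.float64(-0.55)) bed frame (array([0.0791, 0.0012]), 45, 13, np.float64(1.403))
red 732 (array([ 0.5269, -0.2959]), 47, 14, np.float64(1.306)) bed frame (array([-0.0762,  0.0006]), 47, 14, np.float64(0.118))
('shift', array([-0.06,  0.08,  3.72]), 'turn', array([-0.  , -0.  , -0.15]))
```

View pics/w6.png

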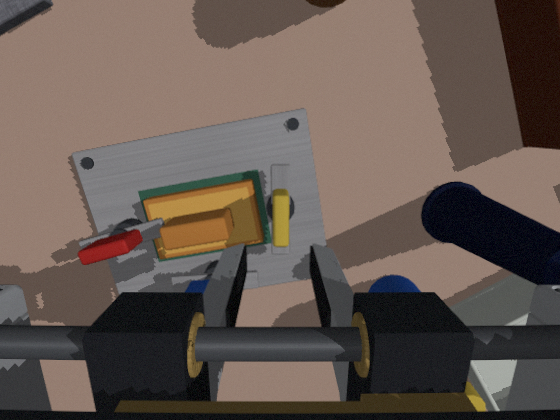

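The red toe now lies over the block's base at (150,228), and the yellow handle is at (281,217) between the finger lines. The block is unmoved. Descend on yellow.

Call:
send_rows(
  motion=[
    [[-0.04, 0.07, 0.3], [0, 0, -0.08], -0.2],
    [[0, 0, 0.7], [0, 0, 0], -0.2],
    [[0, 0, 0.8], [0, 0, 0], -0.2],
    [[0, 0, 0.8], [0, 0, 0], -0.2],
    [[0, 0, 0.6], [0, 0, 0], -0.2],
    [[0, 0, 0.4], [0, 0, 0], -0.2],
    [[0, 0, 0.12], [0, 0, 0], -0.2],
    [[0, 0, 0], [0, 0, 0], -0.2],
  ],
)

```text
time_s: 22.2
ee_pos: [0.5852, -0.1519, 0.0472]
eef_rot: [-3.142, -0.0, 2.595]
force: [-0.3, -0.3, 0.7]
grip_width: 0.0372
grip_force: 0.0
```

Call:
send_rows(
  motion=[
    [[0, 0, 0], [0, 0, 0], -0.45],
    [[0, 0, 0], [0, 0, 0], -0.6],
    [[0, 0, 0], [0, 0, 0], -0.7],
    [[0, 0, 0], [0, 0, 0], -0.8],
    [[0, 0, 0], [0, 0, 0], -1],
    [[0, 0, 0], [0, 0, 0], -1],
    [[0, 0, 0], [0, 0, 0], -1],
  ],
  squeeze=50,
)

```text
time_s: 22.9
ee_pos: [0.5853, -0.1523, 0.0479]
eef_rot: [-3.141, 0.001, 2.595]
force: [-2.3, -2.4, 5.4]
grip_width: 0.0135
grip_force: 50.0
```

Call:
send_rows(
  motion=[
    [[0, 0, 0], [0, 0, 0.4], -1],
    [[0, 0, 0], [0, 0, 0.8], -1],
    [[0, 0, 0], [0, 0, 1], -1],
    [[0, 0, 0], [0, 0, 1], -1],
    [[0, 0, 0], [0, 0, 1], -1],
    [[0, 0, 0], [0, 0, 1], -1],
    [[0, 0, 0], [0, 0, 1], -1],
    [[0, 0, 0], [0, 0, 1], -1],
    [[0, 0, 0], [0, 0, 1], -1],
    [[0, 0, 0], [0, 0, 1], -1],
    [[0, 0, 0], [0, 0, 0.8], -1],
    [[0, 0, 0], [0, 0, 0.4], -1],
  ],
)

```text
time_s: 24.1
ee_pos: [0.5851, -0.1523, 0.0479]
eef_rot: [3.141, 0.001, 1.343]
force: [-3.9, -2.7, 6.9]
grip_width: 0.0135
grip_force: 50.0
```

Call:
send_rows(
  motion=[
    [[0, 0, 0], [0, 0, 0.3], -1],
    [[0, 0, 0], [0, 0, 0.3], -1],
    [[0, 0, 0], [0, 0, 0.2], -1],
    [[0, 0, 0], [0, 0, 0.2], -1],
    [[0, 0, 0], [0, 0, 0.2], -1],
    [[0, 0, 0], [0, 0, 0], -1],
  ],
)

```text
time_s: 24.7
ee_pos: [0.5851, -0.1524, 0.0479]
eef_rot: [3.141, 0.001, 1.204]
force: [-4.7, -2.8, 7.3]
grip_width: 0.014
grip_force: 53.7
```

```bash
python3 -c "
from w import *
print(o['moment'],o['tau'][5])"
```

```text
[ 0.5851 -0.1524  0.0479] [3.141e+00 1.000e-03 1.204e+00] 0.01401759613703373 [-4.7 -2.8  7.3] 24.7
[-0.61312849  0.90306159  1.33603278] 1.684538684785366
```

Call:
send_rows(
  motion=[
    [[0, 0, 0], [0, 0, -0.35], -1],
    [[0, 0, 0], [0, 0, 0], -0.6],
    [[0, 0, 0], [0, 0, 0], -0.3],
    [[0, 0, 0], [0, 0, 0], -0.2],
    [[0, 0, 0], [0, 0, 0], -0.2],
    [[0, 0, -0.3], [0, 0, 0], -0.2],
    [[0, 0, -0.7], [0, 0, 0], -0.2],
    [[0, 0, -1], [0, 0, 0], -0.2],
    [[0, 0, -1], [0, 0, 0], -0.2],
    [[0, 0, -0.7], [0, 0, 0], -0.2],
    [[-0.3, 0.2, 0], [0, 0, 0], -0.2],
    [[-0.7, 0.5, 0], [0, 0, 0], -0.2],
  ],
  squeeze=50,
)

```text
time_s: 25.9
ee_pos: [0.5957, -0.1868, 0.159]
eef_rot: [3.141, -0.0, 1.246]
force: [-0.5, -0.5, -0.0]
grip_width: 0.0377
grip_force: 0.0
```

Call:
send_rows(
  motion=[
    [[-0.9, 0.6, 0], [0, 0, 0], -0.2],
    [[-0.6, 0.4, 0], [0, 0, 0], -0.2],
    [[-0.23, 0.2, 0], [0, 0, 0], -0.2],
    [[0, 0, 0], [0, 0, 0.7], -0.2],
    [[0, 0, 0], [0, 0, 0.7], -0.2],
    [[0, 0, 0], [0, 0, 0], -0.2],
    [[0, 0, 0], [0, 0, 0], -0.2],
  ],
)

```text
time_s: 26.6
ee_pos: [0.6129, -0.2475, 0.158]
eef_rot: [-3.141, -0.0, 1.08]
force: [1.1, 0.6, -0.6]
grip_width: 0.0376
grip_force: 0.0
```

Run:
```python
from meas import *
meas("w7")
print(plan(o,[.6135,-.2485,.047],1.075))
```

```text
[ 0.6129 -0.2475  0.158 ] [-3.141 -0.     1.08 ] 0.03763075727717049 [ 1.1  0.6 -0.6] 26.6
tan 1562 (array([ 0.5627, -0.2116]), 85, 21, np.float64(1.186)) bed frame (array([ 0.0153, -0.0011]), 85, 21, np.float64(-0.002))
base 3503 (array([ 0.0017, -0.0012]), 109, 63, np.float64(0.002)) [-0.0527 -0.0328] [0.056  0.0304]
yellow 971 (array([ 0.5867, -0.1527]), 44, 13, np.float64(1.288)) bed frame (array([ 0.0789, -0.0014]), 44, 13, np.float64(0.1))
blue 670 (array([ 0.6148, -0.2478]), 44, 13, np.float64(1.08)) bed frame (array([ 0.0012, -0.0629]), 44, 13, np.float64(-0.108))
('shift', array([-0.02,  0.04,  3.7 ]), 'turn', array([-0.  , -0.  ,  0.04]))
```

Call:
send_rows(
  motion=[
    [[-0.02, 0.05, 0.3], [0, 0, 0], -0.2],
    [[0, 0, 0.7], [0, 0, 0], -0.2],
    [[0, 0, 0.8], [0, 0, 0], -0.2],
    [[0, 0, 0.8], [0, 0, 0], -0.2],
    [[0, 0, 0.6], [0, 0, 0], -0.2],
    [[0, 0, 0.4], [0, 0, 0], -0.2],
    [[0, 0, 0.1], [0, 0, 0], -0.2],
    [[0, 0, 0], [0, 0, 0], -0.2],
  ],
)

```text
time_s: 27.45
ee_pos: [0.614, -0.2491, 0.0473]
eef_rot: [-3.142, 0.0, 1.077]
force: [-0.5, -0.2, -0.4]
grip_width: 0.0376
grip_force: 0.0
```

Call:
send_rows(
  motion=[
    [[0, 0, 0], [0, 0, 0], -0.45],
    [[0, 0, 0], [0, 0, 0], -0.6],
    [[0, 0, 0], [0, 0, 0], -0.7],
    [[0, 0, 0], [0, 0, 0], -0.8],
    [[0, 0, 0], [0, 0, 0], -1],
    [[0, 0, 0], [0, 0, 0], -1],
    [[0, 0, 0], [0, 0, 0], -1],
  ],
  squeeze=50,
)

```text
time_s: 28.15
ee_pos: [0.6134, -0.2487, 0.0479]
eef_rot: [-3.14, 0.0, 1.077]
force: [-8.2, 3.3, 6.5]
grip_width: 0.0133
grip_force: 50.0
```

Call:
send_rows(
  motion=[
    [[0, 0, 0], [0, 0, 0.4], -1],
    [[0, 0, 0], [0, 0, 0.8], -1],
    [[0, 0, 0], [0, 0, 1], -1],
    [[0, 0, 0], [0, 0, 1], -1],
    [[0, 0, 0], [0, 0, 1], -1],
    [[0, 0, 0], [0, 0, 1], -1],
    [[0, 0, 0], [0, 0, 1], -1],
    [[0, 0, 0], [0, 0, 1], -1],
    [[0, 0, 0], [0, 0, 1], -1],
    [[0, 0, 0], [0, 0, 1], -1],
    [[0, 0, 0], [0, 0, 1], -1],
    [[0, 0, 0], [0, 0, 0.6], -1],
  ],
)

```text
time_s: 29.35
ee_pos: [0.6134, -0.2487, 0.048]
eef_rot: [-3.141, 0.002, -0.224]
force: [-8.0, 4.0, 7.0]
grip_width: 0.0133
grip_force: 50.0
```

Call:
send_rows(
  motion=[
    [[0, 0, 0], [0, 0, 0.3], -1],
    [[0, 0, 0], [0, 0, 0.3], -1],
    [[0, 0, 0], [0, 0, 0.2], -1],
    [[0, 0, 0], [0, 0, 0.2], -1],
    [[0, 0, 0], [0, 0, 0.2], -1],
    [[0, 0, 0], [0, 0, 0], -1],
  ],
)

```text
time_s: 29.95
ee_pos: [0.6133, -0.2487, 0.0479]
eef_rot: [3.141, 0.002, -0.362]
force: [-8.1, 3.9, 6.5]
grip_width: 0.0142
grip_force: 53.0
```

```bash
python3 -c "
from w import *
print(o['moment'],o['tau'][5])"
```

```text
[ 0.6133 -0.2487  0.0479] [ 3.141e+00  2.000e-03 -3.620e-01] 0.014207698284070163 [-8.1  3.9  6.5] 29.95
[0.64490115 1.60465707 1.19345855] 1.5914953127503395
```

Call:
send_rows(
  motion=[
    [[0, 0, 0], [0, 0, -0.35], -1],
    [[0, 0, 0], [0, 0, 0], -0.6],
    [[0, 0, 0], [0, 0, 0], -0.3],
    [[0, 0, 0], [0, 0, 0], -0.2],
    [[0, 0, 0], [0, 0, 0], -0.2],
    [[0, 0, -0.3], [0, 0, 0], -0.2],
    [[0, 0, -0.7], [0, 0, 0], -0.2],
    [[0, 0, -1], [0, 0, 0], -0.2],
    [[0, 0, -1], [0, 0, 0], -0.2],
    [[0, 0, -1], [0, 0, 0], -0.2],
    [[-0.2, 0, -1], [0, 0, 0], -0.2],
    [[-0.6, 0, -0.7], [0, 0, 0], -0.2],
  ],
)

```text
time_s: 31.15
ee_pos: [0.5917, -0.2417, 0.221]
eef_rot: [3.141, -0.003, -0.321]
force: [-0.2, 0.6, -0.3]
grip_width: 0.0377
grip_force: 0.0
```

Call:
send_rows(
  motion=[
    [[-0.9, 0, -0.4], [0, 0, 0], -0.2],
    [[-0.9, 0, 0], [0, 0, 0], -0.2],
    [[-0.9, 0, 0], [0, 0, 0], -0.2],
    [[-0.9, 0, 0], [0, 0, 0], -0.2],
    [[-0.4, 0, 0], [0, 0, 0], -0.2],
    [[0, 0, 0], [0, 0, 0], -0.2],
    [[0, 0, 0], [0, 0, 0], -0.2],
  ],
)

```text
time_s: 31.85
ee_pos: [0.4778, -0.2038, 0.231]
eef_rot: [3.141, -0.001, -0.321]
force: [-0.6, -1.5, -0.8]
grip_width: 0.0377
grip_force: 0.0
```

Run:
```python
from meas import *
meas("w8")
s=camera("scene")["pixels"][:,:,::-1]; w=cv2.imread("pics/w8.png")
cv2.imwrite("pics/fin.png",cv2.resize(np.hstack([w,s]),(800,300),interpolation=cv2.INTER_AREA))
```

```text
[ 0.4778 -0.2038  0.231 ] [ 3.141e+00 -1.000e-03 -3.210e-01] 0.03774766188891582 [-0.6 -1.5 -0.8] 31.85
tan 1296 (array([ 0.5567, -0.2243]), 60, 22, np.float64(1.189)) bed frame (array([ 0.0012, -0.0002]), 60, 22, np.float64(0.001))
base 3140 (array([ 0.0011, -0.0006]), 109, 63, np.float64(0.002)) [-0.0535 -0.0322] [0.0556 0.031 ]
yellow 643 (array([ 0.5853, -0.1539]), 46, 14, np.float64(1.28)) bed frame (array([ 0.0773, -0.0005]), 46, 14, np.float64(0.092))
red 544 (array([ 0.5276, -0.2979]), 45, 13, np.float64(1.297)) bed frame (array([-0.0778, -0.0007]), 45, 13, np.float64(0.109))
blue 457 (array([ 0.6129, -0.2484]), 45, 12, np.float64(-0.316)) bed frame (array([-0.0001, -0.0614]), 45, 12, np.float64(-1.504))
```

View pics/fin.png

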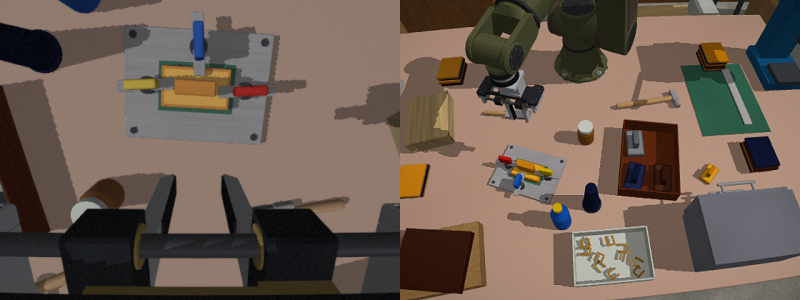

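The block is centred on the pad, with the red (250,91) and yellow (135,86) toes over its ends and blue (198,42) over its side. The other three blocks and the bystanders are undisturbed. One closer check of the handle angles before I hand in.

Run:
```python
from w import *
a=1.188; res={}
for i in range(3):
    c=camera("wrist"); H=hsv(c); h,s,v=[H[...,j].astype(int) for j in range(3)]
    for n,mm,z,R in (("tan",(h>13)&(h<23)&(s>150)&(v>80),.07,(.064,.076)),("yellow",(h>22)&(h<36)&(s>140)&(v>80),.078,(.06,.09)),("red",((h<4)|(h>176))&(s>190)&(v>80),.078,(.06,.09)),("blue",(h>105)&(h<125)&(s>190)&(v>60),.078,(.06,.09))):
        p,uv=cloud(c,mm); k=(p[:,2]>R[0])&(p[:,2]<R[1])&(np.hypot(p[:,0]-.556,p[:,1]+.2254)<.13)
        q=cast(c,uv[k],z)[:,:2]; d=cv2.fitLine(q.astype(np.float32)*1000,cv2.DIST_L1,0,.01,.01).ravel()
        t=np.arctan2(d[1],d[0])-a; res.setdefault(n,[]).append((t+np.pi/2)%np.pi-np.pi/2)
for n in res: print(n,np.round(res[n],3))
t=res["tan"]
```

```text
[ 0.4779 -0.2038  0.2304] [-3.142 -0.    -0.321] 0.037927793097072074 [ 0.1  0.3 -0.1] 31.95
tan [ 0.004  0.002 -0.003]
yellow [0.086 0.09  0.059]
red [0.106 0.097 0.101]
blue [-1.47  -1.445 -1.449]
```

All three are within measurement noise of the 1.5 rad stops, and each showed over 1 N m of stop torque. Handing in.

```bash
python3 -c "
from station import *
print(hand_in())"
```

```text
the job is handed in; nothing more can be done
None
```

I set the tan block down centred and square on the green pad, turned the red, yellow and blue clamps to their end stops in that order (each judged by over 1 N m of stop torque), and handed the job in at about 32 s with the other blocks still in the bin; the hand-in gave no verdict.

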